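Run the jig's wing nut home with fingertip strokes

ROBOT

A 6-joint arm with a two-finger parallel gripper is mounted at the origin on the work surface. World frame = base frame: x ahead of the robot, y to its left, z up, the work surface at z = 0. Lengths are in m, angles in rad, forces in N, time in s.
With the tool pointing down it reaches from about 0.225 to 0.875 m from the base axis. Payload 3.4 kg.
Tool frame: the origin (TCP) lies midway between the tips of the shut fingers; the grasp point (between the pads) lies 19 mm behind it (manip.grasp_offset is the distance from the TCP to the grasp point, in m); x points along the fingers, y is the direction in which the jaws open and shut, and the axes are right-handed (so a half turn about x gives the same grasp; the last joint's range is limited). The gripper opens to 85 mm and grips with 20 to 120 N. Pads are 22 mm wide; open, the fingers measure 114 mm over their backs; the gripper's body (76 mm by 85 mm) begins 54 mm behind the grasp point. The pads swing forward as they close: fully open they stand 13 mm farther back than shut.
Start: joints at [-1.268, 0.276, 1.505, -0, 1.361, -0.121], TCP at [0.236, -0.524, 0.231] pointing down, gripper open.
Joint ranges: [-2.89, 2.89], [-0.75, 2.08], [0.22, 2.7], [-1.18, 4.32], [0.11, 2.71], [-2.7, 2.7]. Speed limits (rad/s): [2.57, 2.57, 3.14, 3.14, 3.14, 3.14].

INTERFACE

Orientations are given as a unit quaternion [w, x, y, z].
In Python, from rig import manip gives the robot as it stands.
- The arm moves only by the shell command python3 -m creep 'ROWS' [OPENING] [FORCE]. ROWS is a JSON object of lists of equal length, an entry for each row: "delta_pos": the shift along the tool's x, y, z in cm, a list of three; "dr": the turn, a rotation vector about the tool's x, y, z in rad, a list of three. In form: {"delta_pos": [[dx, dy, dz], ...], "dr": [[rx, ry, rz], ...]}. A call has 1 to 10 rows; each row is the pose to reach, as a shift and turn from the pose commanded when the call began, along the tool's axes at that moment; what a row does not reach only later rows make up. A row lasts 1/10 s, in which the tool goes at most 50 mm and 8.59 degrees, less where a joint would pass 70% of its speed; a pose out of reach is approached as far as the arm can. A call with a gripper value outside its range is refused whole. OPENING is the opening, from -1 (shut) to 1 (fully open), set as the call begins (- or left out, the last holds). The fingers move at their own pace and stop on an object; FORCE is the grip in N (left out, the last holds). Time passes only in rows, so rows that repeat a pose let the fingers close. It gives the time, the measured TCP pose, the force and the opening at its end, in the units of the state.
- manip.get_state(): the state, without advancing time (a new reading comes with each control period).
- manip.get_image(name): name is "scene" or "top"; returns a dict with "pixels" (420x560x3 uint8, blue, green, red), "depth" (420x560 float32, m along the optical axis (not along the pixel's ray), 0 where there is no reading), "intrinsics" (3x3 intrinsics, pixels), "rvec" (rotation vector, rad) and "tvec" (3), from world to camera coordinates, as OpenCV has them. Camera axes: x right, y down, z forward; pixel columns grow to the right and rows downward; lengths in m; the calibration is good to about 2 mm. A picture is of the moment at which its call begins.
- manip.sign_off(): hands the job in, once; it reports no verdict.
The state is a dict: "clock": time; "qpos": joint angles; "qd": joint speeds; "effort": joint torques, N m; "position": TCP position; "ee_rot": TCP orientation; "contact_force": force on the tool from outside, world axes, zero at the start; "moment": the same for the moment, N m; "width": finger opening in m.
Only numpy, scipy, OpenCV 4.12 (cv2) and the standard library are available. Lean on these libraries where they do the work, as an engineer would, in place of code of your own. Each camera call takes 0.05 s, during which the arm holds its last target. There are 200 camera calls.

TASK

The charger housing in the assembly jig still has to be clamped: with repeated sideways pushes of the fingertips on its wings, turn the loose wing nut clockwise (seen from above) until it is fully home against its stop, with the red-tipped wing pointing along the blue strap at the guide pin and the housing. Push the wings only, never pinch them, and leave the housing and everything else on the bench where it is. Finish with the hand clear.

Things in the scene. Friction and masses are not known exactly. Their poses are not given: they have to be found in the camera images.
- jig: fixed jig: grey base plate 330 x 260 x 15 mm holding a white housing. Origin on the wing nut's vertical axis at bench level; z up; x along the blue strap from nut to housing. Plate: 80 mm behind to 250 mm ahead of the origin, 130 mm to each side. Its x points away from the robot, within 0.45 rad.
- wing_nut (a joint): turn of the wing nut, rad: grows clockwise seen from above; firm stop at 5.76 = fully home; starts 3.5 to 5.5 rad short of it. Heading of the red-tipped wing, counterclockwise from the jig's x seen from above = -0.523 - value (at home: along +x, to the pin). Takes 0.03 N m (1 to 2 N on a wing), stays where left, sinks 2.75 mm over the 5.76 rad, cannot be lifted off.
- nut_centre (a point): on the nut's axis, mid-height of its wings (107 mm above the bench at home, up to 110 when loose). Two upright steel wings in line, one tipped red: each reaches 34 mm from the axis, 6 mm thick, 22 mm tall. Hub 20 mm across below, 15 mm between the wings. Strap: 30 mm wide, its top 21 mm below this point. Free all round but for the guide pin.
- home_mark (a point): top of the steel guide pin: 10 mm in diameter, fixed, up through the strap 46 mm from the nut's axis on the housing side (jig's +x), top 125 mm above the bench. It bars a fingertip from circling the nut outside the wings; work on the side away from it.
- drive_faces: the two wing faces (half of each wing's 6 mm thickness) that are pushed to turn the nut clockwise; origin on the nut's axis at its underside, 19 mm below the wings' mid-height
- back_faces: the opposite two wing faces (the other half of the thickness), those pushed to turn it counterclockwise; same origin
- housing: loose white open charger housing, 160 x 130 x 61 mm, 0.8 kg, lying in the jig's nest with its rim 76 mm above the bench, its near wall 67 mm from the nut's axis; origin: centre of its underside
- screw_cup: small open blue plastic cup, 44 mm across, 30 mm high, loose on the jig's base plate; origin: centre of its underside
- gland_nut: black plastic ring nut, 34 mm outside, 22 mm bore, 16 mm high, loose on the jig's base plate; origin: centre of its underside
- charge_plug: black charging plug lying on the bench, about 150 x 61 mm, 61 mm high; origin: at bench level under its middle, x along it towards the socket end
- driver: screwdriver with a red handle lying on the bench, about 200 mm long; origin: at bench level under it, x along it, handle to -x
- parts_tray: open blue tray 120 x 90 x 35 mm, loose on the bench; origin: centre of its underside
- grease_jar: jar with orange cap, 56 mm across, 60 mm high, loose on the bench; origin: centre of its underside
- relay_box: small cardboard box 60 x 45 x 35 mm, loose on the bench; origin: centre of its underside

How it is judged:
At the end, for the whole second after the job is handed in: The wing nut stands still within 0.14 rad (8 degrees) of its stop (joint value over 5.62), the housing has not moved more than 10 mm and no other loose thing more than 25 mm (value of joint wing_nut above 5.62 rad and velocity of joint wing_nut between -0.05 and 0.05 rad/s and distance of housing from where it was at the start of the episode below 0.01 m and distance of each of screw_cup, gland_nut, charge_plug, driver, parts_tray, grease_jar, relay_box from where it was at the start of the episode below 0.025 m); the robot touches nothing.
It fails at once if a wing is pinched: the fingers press on both its faces at once (over 5 N on each) (contact force between the fingers and drive_faces above 5 N and contact force between the fingers and back_faces above 5 N).
It fails at once if the housing is lifted or shifted in its nest (over 10 mm) (distance of housing from where it was at the start of the episode above 0.01 m).
It fails at once if another loose thing (cup, ring nut, plug, screwdriver, tray, jar or box) is lifted, carried or knocked away (over 25 mm) (distance of any of screw_cup, gland_nut, charge_plug, driver, parts_tray, grease_jar, relay_box from where it was at the start of the episode above 0.025 m).
It also fails if it takes over 51 s, if anything falls off the work surface, if the arm or the gripper's body presses on something with over 40 N, if the wrist force passes 120 N, or if a joint passes its speed limit or range.

## Working session

There is one attempt and no reset: what is moved stays moved. The work goes in short steps, Python scripts to look and compute and a shell command to move; the robot and the scene stay as the last step left them, time stands still between calls to the robot, and variables do not carry over. Pictures are saved under pics/ and viewed, about 8 in all and at most 12, crops included, and the job is handed in when it is done.

```bash
ls; mkdir -p pics
python3 - <<'E'
from rig import manip
import cv2,pickle
s=manip.get_state();print(s)
d={}
for n in("scene","top"):
    d[n]=manip.get_image(n);cv2.imwrite(f"pics/{n}0.png",d[n]["pixels"])
    print(d[n]["intrinsics"],d[n]["rvec"],d[n]["tvec"])
pickle.dump(d,open("im0.pkl","wb"))
E
```

```text
pics
{'clock': 0.0, 'qpos': array([-1.26802787e+00,  2.76619498e-01,  1.50617627e+00,  4.24522630e-06,
        1.36068260e+00, -1.21005837e-01]), 'qd': array([ 0.00305386,  0.00015372,  0.00051806,  0.00067842,  0.00022895,
       -0.0005369 ]), 'effort': array([-9.92474634e-04, -4.16771686e+01, -2.45804483e+01,  5.96083942e-05,
        1.11713944e-02, -4.89907293e-06]), 'position': array([ 0.23627285, -0.52361939,  0.23040855]), 'ee_rot': array([-0.14804379, -0.6912336 , -0.14937196,  0.69135169]), 'contact_force': array([-0.22317439,  0.37970634, -0.30647904]), 'moment': array([-0.03171224,  0.00137056,  0.01657297]), 'width': 0.08534325566313489}
[[380.43584076   0.         273.32809358]
 [  0.         380.43584076 211.29946105]
 [  0.           0.           1.        ]] [ 0.71251555  2.60015407 -1.1275484 ] [ 0.42338228 -0.11551214  1.19855557]
[[514.02523378   0.         280.08323306]
 [  0.         514.02523378 207.06963748]
 [  0.           0.           1.        ]] [ 2.14227405 -2.12423182  0.1617529 ] [0.00887086 0.49281655 1.45386575]
```

View pics/scene0.png

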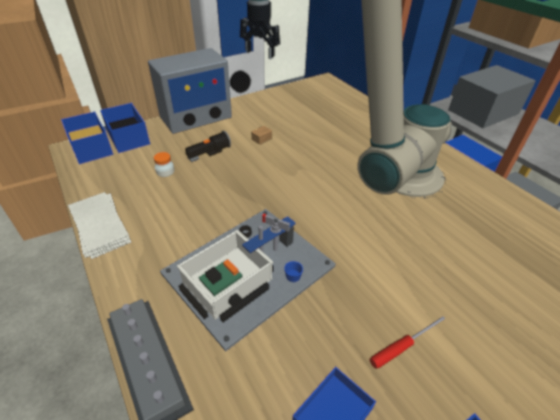

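View pics/top0.png

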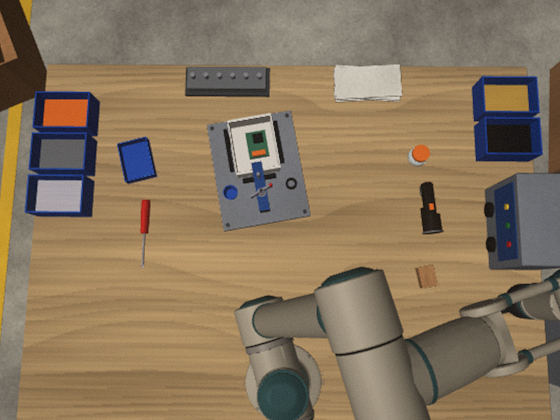

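The jig is seen in the top view around (258,170). The nut is near (262,188), with the cup at (231,192) and the ring nut at (292,184). Next I'll zoom in and measure.

```bash
cat > h.py <<'E'
import numpy as np,cv2,pickle
def ray(im,u,v,z):
    """points on plane z for pixels"""
    K=im["intrinsics"];R=cv2.Rodrigues(np.array(im["rvec"]))[0];t=np.array(im["tvec"]).ravel()
    c=-R.T@t; d=R.T@np.linalg.inv(K)@np.array([u,v,1.0]); return c+d*(z-c[2])/d[2]
def proj(im,p):
    return cv2.projectPoints(np.array(p,float).reshape(-1,1,3),np.array(im["rvec"]),np.array(im["tvec"]),im["intrinsics"],None)[0].reshape(-1,2)
E
python3 - <<'E'
from h import *
d=pickle.load(open("im0.pkl","rb"))
T=d["top"];S=d["scene"]
a=cv2.resize(T["pixels"][150:220,220:305],(680,560),interpolation=cv2.INTER_CUBIC)
b=cv2.resize(S["pixels"][200:270,235:305],(560,560),interpolation=cv2.INTER_CUBIC)
cv2.imwrite("pics/t0z.png",a);cv2.imwrite("pics/s0z.png",b)
hsv=cv2.cvtColor(T["pixels"],cv2.COLOR_BGR2HSV)
# plate contour: grey
p=T["pixels"].astype(int)
for n,(u,v) in dict(c1=(209,127),c2=(291,112),c3=(310,214),c4=(225,231)).items(): print(n,ray(T,u,v,.015))
m=((hsv[...,0]>100)&(hsv[...,0]<125)&(hsv[...,1]>140)).astype(np.uint8); m[:, :240]=0;m[:,285:]=0;m[:155]=0;m[220:]=0
ys,xs=np.nonzero(m);print(len(xs))
P=np.array([ray(T,u,v,.087)[:2] for u,v in zip(xs,ys)])
r=cv2.minAreaRect(P.astype(np.float32)*1000);print(r,cv2.boxPoints(r))
m=((hsv[...,0]<8)|(hsv[...,0]>172))&(hsv[...,1]>110); m[:, :240]=0;m[:,285:]=0;m[:165]=0;m[220:]=0
ys,xs=np.nonzero(m);print(list(zip(xs,ys)),[ray(T,xs.mean(),ys.mean(),.11)] if len(xs) else 0)
E
```

```text
c1 [0.74124542 0.2312862  0.015     ]
c2 [ 0.7902905  -0.01726537  0.015     ]
c3 [ 0.47673447 -0.07504984  0.015     ]
c4 [0.42433226 0.17432007 0.015     ]
331
((545.789794921875, 69.13719940185547), (139.65052795410156, 27.428192138671875), 10.884440422058105) [[474.6311    69.419556]
 [479.8103    42.484802]
 [616.9485    68.85484 ]
 [611.7693    95.7896  ]]
[(np.int64(273), np.int64(177)), (np.int64(270), np.int64(183)), (np.int64(271), np.int64(183)), (np.int64(269), np.int64(184)), (np.int64(270), np.int64(184)), (np.int64(271), np.int64(184)), (np.int64(269), np.int64(185)), (np.int64(270), np.int64(185)), (np.int64(271), np.int64(185)), (np.int64(270), np.int64(186)), (np.int64(271), np.int64(186))] [array([0.54680039, 0.03976729, 0.11      ])]
```

View pics/t0z.png

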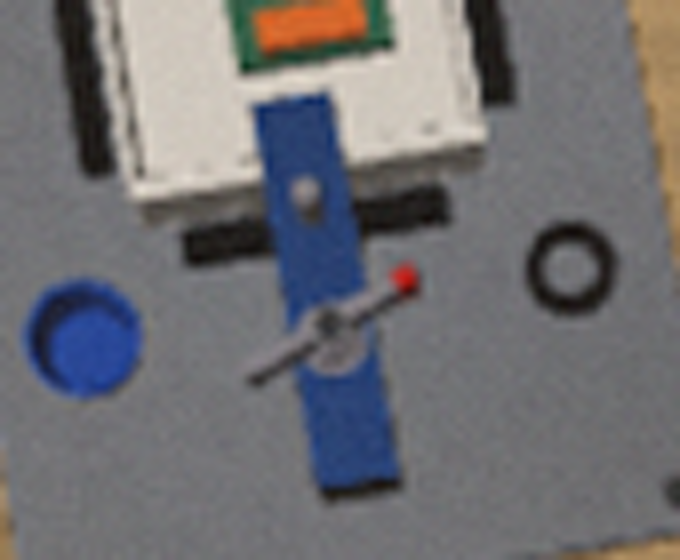

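View pics/s0z.png

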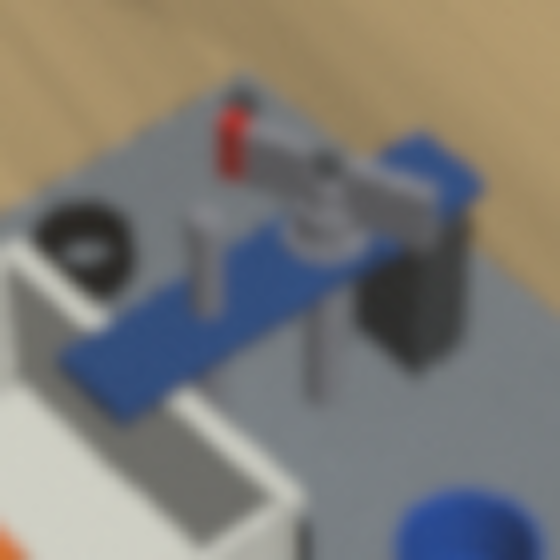

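The zoom shows the red tip at about (270.4,184.8), the other wing tip at (251.9,197.5) and the pin top at (258.1,173.2). I'll use these to compute the nut pose and the tool approach.

Run:
```python
from h import *
from scipy.spatial.transform import Rotation as Ro
from rig import manip
d=pickle.load(open("im0.pkl","rb"));T=d["top"];S=d["scene"]
Z=lambda u,v:(220+u/8-.44,150+v/8-.44)
red=ray(T,*Z(405,272),.1205);oth=ray(T,*Z(252,380),.115);pin=ray(T,*Z(303,182),.125)
print(red,oth,pin,'mid',(red+oth)/2)
dv=red-oth;print('wing hdg',np.degrees(np.arctan2(dv[1],dv[0])),np.hypot(*dv[:2]))
Zs=lambda u,v:(235+u/8-.44,200+v/8-.44)
print('scene: pin',ray(S,*Zs(207,210),.125),'red top',ray(S,*Zs(235,108),.1205),'oth top',ray(S,*Zs(433,200),.1205))
for n,(u,v) in dict(c1=(209,127),c2=(291,112),c3=(310,214),c4=(225,231)).items(): print(n,ray(T,u,v,.015)[:2])
s=manip.get_state();R=Ro.from_quat(s["ee_rot"],scalar_first=True).as_matrix();print(R.round(3))
```

```text
[0.54533174 0.04020934 0.1205    ] [0.5079637  0.09284888 0.115     ] [0.57592589 0.07577613 0.125     ] mid [0.52664772 0.06652911 0.11775   ]
wing hdg -54.62961250121597 0.06455457022183869
scene: pin [0.57102569 0.07232709 0.125     ] red top [0.54123037 0.03598414 0.1205    ] oth top [0.51178094 0.09728264 0.1205    ]
c1 [0.74124542 0.2312862 ]
c2 [ 0.7902905  -0.01726537]
c3 [ 0.47673447 -0.07504984]
c4 [0.42433226 0.17432007]
[[-0.001  0.411 -0.912]
 [ 0.002 -0.912 -0.411]
 [-1.    -0.002 -0.   ]]
```

```bash
cat > go.py <<'E'
# remaining move (tool axes, cm; turn about tool x) to pushing pose: wing heading h(deg), radius r, trailing offset p, height z
import sys
from h import *
from scipy.spatial.transform import Rotation as Ro
from rig import manip
AX=np.array([.527,.0665])
def rem(h,r,p,z):
    s=manip.get_state();R=Ro.from_quat(s["ee_rot"],scalar_first=True).as_matrix()
    a=np.radians(h);t=np.r_[AX+r*np.array([np.cos(a),np.sin(a)])+p*np.array([-np.sin(a),np.cos(a)]),z]
    d=R.T@(t-s["position"])*100
    cur=np.degrees(np.arctan2(-R[1,1],-R[0,1]))   # heading of tool -y
    e=s["position"][:2]-AX;u=np.array([-R[0,1],-R[1,1]]);
    print("d cm",d.round(2),"rx",round(np.radians(cur-h),3),"tool -y hdg",cur.round(1),"q6",s["qpos"][5].round(2),"t",s["clock"],"F",s["contact_force"].round(1),"tilt",R[2].round(3))
    print("rel axis: radial mm",(e@u*1e3).round(1),"trail mm",(e@np.array([-u[1],u[0]])*1e3).round(1),"z",s["position"][2].round(4))
if __name__=="__main__": rem(*map(float,sys.argv[1:]))
E
python3 -m creep '{"delta_pos":[[0,-1,-1.3],[0.3,-3,-4],[0.3,-5,-6.6],[0.3,-7,-9.3],[0.3,-9,-12],[0.3,-11,-14.6],[0.3,-13,-17.3],[0.3,-15,-20],[0.3,-17,-22.6],[0.3,-19,-25.3]],"dr":[[-0.1,0,0],[-0.24,0,0],[-0.38,0,0],[-0.52,0,0],[-0.66,0,0],[-0.8,0,0],[-0.94,0,0],[-1.08,0,0],[-1.22,0,0],[-1.36,0,0]]}' -1 20
python3 go.py -57 .024 .019 .165
```

```text
clock: 1.1
position: [0.3891, -0.2455, 0.228]
ee_rot: [0.551, 0.442, 0.552, -0.442]
contact_force: [0.9, 0.7, 0.0]
width: 0.0005
d cm [  6.3   22.85 -25.88] rx -1.928 tool -y hdg -167.5 q6 -0.93 t 1.1 F [0.9 0.7 0. ] tilt [-1. -0. -0.]
rel axis: radial mm 202.3 trail mm 274.7 z 0.228
```

```bash
python3 -m creep '{"delta_pos":[[0,2.3,-2.6],[0,4.6,-5.2],[0,6.9,-7.8],[0,9.1,-10.4],[0,11.4,-13],[0,13.7,-15.5],[0,16,-18.1],[0,18.3,-20.7],[0,20.6,-23.3],[0,22.85,-25.9]],"dr":[[-0.14,0,0],[-0.28,0,0],[-0.42,0,0],[-0.56,0,0],[-0.7,0,0],[-0.84,0,0],[-0.98,0,0],[-1.12,0,0],[-1.26,0,0],[-1.4,0,0]]}'
python3 -m creep '{"delta_pos":[[1,0,0],[2,0,0],[3,0,0],[4,0,0],[5,0,0],[5,0,0]],"dr":[[-0.14,0,0],[-0.28,0,0],[-0.42,0,0],[-0.53,0,0],[-0.53,0,0],[-0.53,0,0]]}'
python3 go.py -57 .024 .019 .100
python3 - <<'E'
from rig import manip
import cv2,numpy as np,pickle
S=manip.get_image("scene");T=manip.get_image("top");pickle.dump(dict(top=T,scene=S),open("im1.pkl","wb"))
a=cv2.resize(T["pixels"][150:220,230:295],(520,560),interpolation=cv2.INTER_CUBIC)
b=cv2.resize(S["pixels"][200:270,240:275+0],(280,560),interpolation=cv2.INTER_CUBIC)
cv2.imwrite("pics/v1.png",np.hstack([a,b]))
E
```

```text
clock: 2.1
position: [0.5578, 0.0559, 0.2278]
ee_rot: [0.707, -0.017, 0.707, 0.017]
contact_force: [0.9, -1.1, 0.0]
width: -0.0
clock: 2.7
position: [0.5563, 0.0545, 0.1765]
ee_rot: [0.677, -0.198, 0.68, 0.199]
contact_force: [0.3, -0.1, -0.2]
width: 0.0
d cm [7.65 0.18 0.12] rx -0.006 tool -y hdg -57.3 q6 -2.17 t 2.7 F [ 0.3 -0.1 -0.2] tilt [-1.     0.002 -0.003]
rel axis: radial mm 25.9 trail mm 18.2 z 0.1765
```

View pics/v1.png

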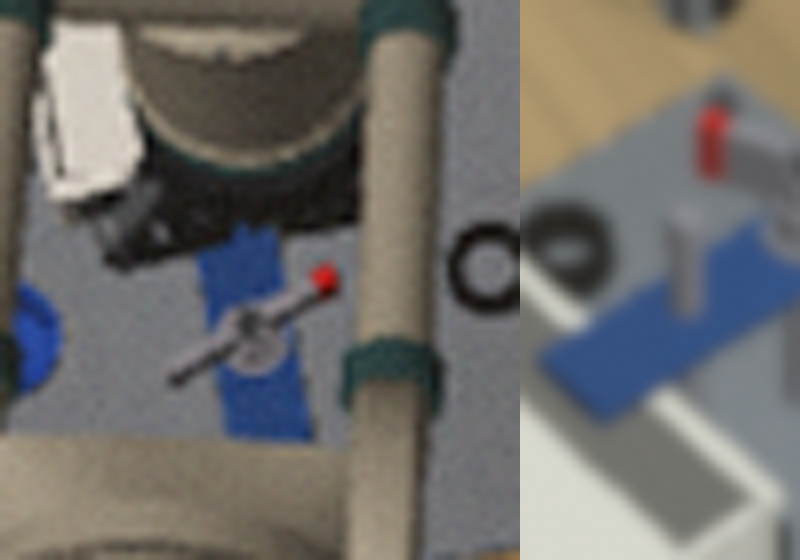

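The fingertips show at about (262,202) in the scene image. I'll check that against the projected TCP before going down.

Run:
```python
from h import *
d=pickle.load(open("im1.pkl","rb"));T=d["top"];S=d["scene"]
p=np.array([[.5563,.0545,.1765],[.5563,.0545,.25],[.527,.0665,.12],[.527,.0665,.09]])
print(proj(T,p),proj(S,p))
for I in(T,S):
    R=cv2.Rodrigues(np.array(I["rvec"]))[0];print("cam",-R.T@np.array(I["tvec"]).ravel())
c=S["pixels"][130:270,200:340];cv2.imwrite("pics/v2.png",cv2.resize(c,(560,560),interpolation=cv2.INTER_CUBIC))
```

```text
[[264.2881816  175.1714928 ]
 [263.14900096 168.72068976]
 [260.59747174 190.02826186]
 [261.0886353  192.07938655]] [[261.9311306  201.81879797]
 [261.47506851 175.08849313]
 [275.90129128 218.91769677]
 [275.74493583 228.06444837]]
cam [ 0.25363939 -0.00208046  1.51404597]
cam [0.85813005 0.60044751 0.72952497]
```

View pics/v2.png

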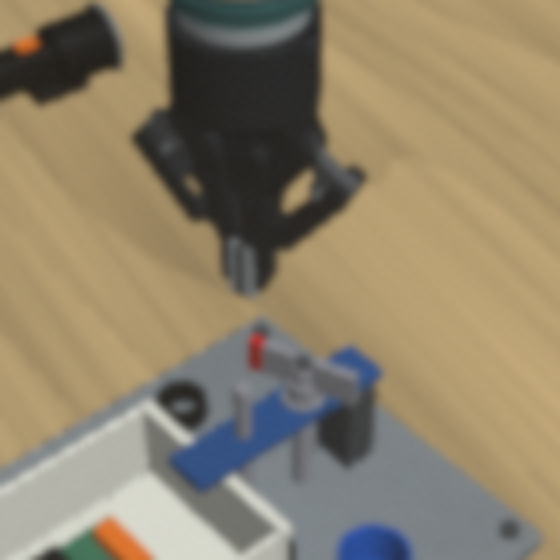

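The projections agree with the picture, with the fingertips at (262,203) and the red wing, pin and strap all free. Going down behind the red wing.

```bash
python3 -m creep '{"delta_pos":[[1,0.2,0.1],[2.2,0.2,0.1],[3.4,0.2,0.1],[4.6,0.2,0.1],[5.8,0.2,0.1],[6.8,0.2,0.1],[7.6,0.2,0.1],[7.6,0.2,0.1]],"dr":[[0,0,0],[0,0,0],[0,0,0],[0,0,0],[0,0,0],[0,0,0],[0,0,0],[0,0,0]]}'
python3 go.py -57 .024 .014 .100
python3 - <<'E'
import numpy as np
# circle rows: TCP in tool frame rel axis: y=-24mm, z=+14.5 mm; turn a per row
for r,p in((24,14.5),):
  c=np.array([-r,p])/10
  for k in range(1,11):
    a=.12*k;R=np.array([[np.cos(a),-np.sin(a)],[np.sin(a),np.cos(a)]]);print(round(a,2),(R@c-c).round(2))
E
```

```text
clock: 3.6
position: [0.5564, 0.0567, 0.1009]
ee_rot: [0.677, -0.199, 0.679, 0.2]
contact_force: [-0.2, 0.2, 0.5]
width: 0.0
d cm [ 0.09  0.02 -0.53] rx -0.004 tool -y hdg -57.2 q6 -2.17 t 3.6 F [-0.2  0.2  0.5] tilt [-1.     0.001 -0.002]
rel axis: radial mm 24.2 trail mm 19.4 z 0.1009
0.12 [-0.16 -0.3 ]
0.24 [-0.28 -0.61]
0.36 [-0.36 -0.94]
0.48 [-0.4  -1.27]
0.6 [-0.4  -1.61]
0.72 [-0.36 -1.94]
0.84 [-0.28 -2.27]
0.96 [-0.16 -2.58]
1.08 [-0.01 -2.88]
1.2 [ 0.18 -3.16]
```

```bash
python3 -m creep '{"delta_pos":[[0,0,-0.2],[0,0,-0.35],[0,0,-0.5]],"dr":[[0,0,0],[0,0,0],[0,0,0]]}'
python3 -m creep '{"delta_pos":[[0,-0.16,-0.3],[0,-0.28,-0.61],[0,-0.36,-0.94],[0,-0.4,-1.27],[0,-0.4,-1.61],[0,-0.36,-1.94],[0,-0.28,-2.27],[0,-0.16,-2.58],[0,-0.01,-2.88],[0,0.18,-3.16]],"dr":[[0.12,0,0],[0.24,0,0],[0.36,0,0],[0.48,0,0],[0.6,0,0],[0.72,0,0],[0.84,0,0],[0.96,0,0],[1.08,0,0],[1.2,0,0]]}'
python3 go.py -125.8 .024 .0145 .100
```

```text
clock: 3.9
position: [0.5534, 0.0539, 0.1029]
ee_rot: [0.679, -0.2, 0.678, 0.199]
contact_force: [-0.0, 0.4, 0.1]
width: 0.0002
clock: 4.9
position: [0.5263, 0.0379, 0.1028]
ee_rot: [0.673, 0.22, 0.671, -0.22]
contact_force: [0.3, -0.4, -1.8]
width: 0.0001
d cm [ 0.28 -0.04 -0.17] rx -0.008 tool -y hdg -126.2 q6 -1.0 t 4.9 F [ 0.3 -0.4 -1.8] tilt [-1.     0.001  0.003]
rel axis: radial mm 23.4 trail mm 16.3 z 0.1028
```

```bash
cat > red.py <<'E'
from h import *
from rig import manip
from go import AX
for n in("top","scene"):
    I=manip.get_image(n);hsv=cv2.cvtColor(I["pixels"],cv2.COLOR_BGR2HSV)
    u,v=proj(I,[*AX,.11])[0].astype(int);w=28
    s=hsv[v-w:v+w,u-w:u+w];m=((s[...,0]<7)|(s[...,0]>173))&(s[...,1]>120)&(s[...,2]>70)
    k,l,st,c=cv2.connectedComponentsWithStats(m.astype(np.uint8))
    for i in range(1,k):
        if st[i,4]>=4:
            q=ray(I,c[i][0]+u-w,c[i][1]+v-w,.112 if n=="scene" else .117)[:2]-AX;print(n,st[i,4],"hdg",np.degrees(np.arctan2(q[1],q[0])).round(1),"r",(np.hypot(*q)*1e3).round(1))
    cv2.imwrite(f"pics/{n}_l.png",cv2.resize(I["pixels"][v-35:v+35,u-35:u+35],(400,400),interpolation=cv2.INTER_CUBIC))
E
python3 red.py; python3 -c "
import cv2;cv2.imwrite('pics/v3.png',cv2.hconcat([cv2.imread('pics/top_l.png'),cv2.imread('pics/scene_l.png')]))"
```

```text
top 8 hdg -125.0 r 31.0
```

View pics/v3.png

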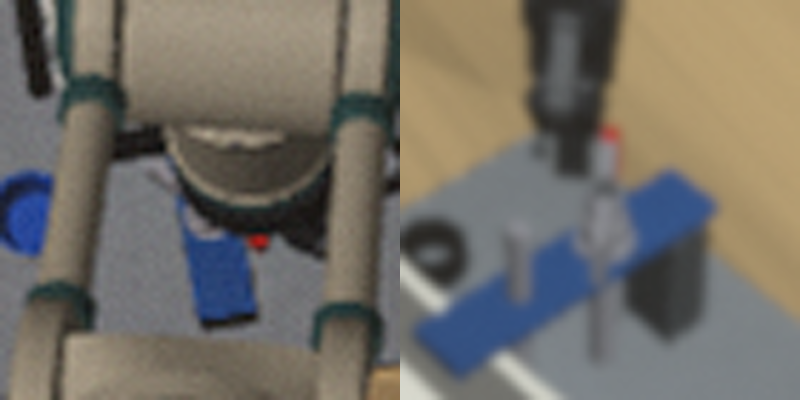

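The red tip is at (258,241) in the left crop, so the wing heads −125° and is following the tool. Carrying on.

```bash
python3 -m creep '{"delta_pos":[[0,-0.16,-0.3],[0,-0.28,-0.61],[0,-0.36,-0.94],[0,-0.4,-1.27],[0,-0.4,-1.61],[0,-0.36,-1.94],[0,-0.28,-2.27],[0,-0.16,-2.58],[0,-0.01,-2.88],[0,0.18,-3.16]],"dr":[[0.12,0,0],[0.24,0,0],[0.36,0,0],[0.48,0,0],[0.6,0,0],[0.72,0,0],[0.84,0,0],[0.96,0,0],[1.08,0,0],[1.2,0,0]]}'
python3 go.py -195 .024 .0145 .100
python3 -m creep '{"delta_pos":[[0,-0.16,-0.3],[0,-0.28,-0.61],[0,-0.36,-0.94],[0,-0.4,-1.27],[0,-0.4,-1.61],[0,-0.36,-1.94],[0,-0.36,-1.94]],"dr":[[0.12,0,0],[0.24,0,0],[0.36,0,0],[0.48,0,0],[0.6,0,0],[0.72,0,0],[0.72,0,0]]}'
python3 go.py -236 .024 .0145 .100; python3 red.py
```

```text
clock: 6.0
position: [0.5012, 0.058, 0.1025]
ee_rot: [-0.432, -0.56, -0.431, 0.56]
contact_force: [1.6, -0.6, -0.4]
width: -0.0001
d cm [ 0.25 -0.13 -0.04] rx 6.286 tool -y hdg 165.2 q6 0.24 t 6.0 F [ 1.6 -0.6 -0.4] tilt [-1.     0.001  0.001]
rel axis: radial mm 22.8 trail mm 14.8 z 0.1025
clock: 6.7
position: [0.5025, 0.0782, 0.1025]
ee_rot: [0.208, 0.676, 0.208, -0.676]
contact_force: [-0.8, -1.4, -0.5]
width: 0.0001
d cm [ 0.25 -0.06  0.07] rx 6.286 tool -y hdg 124.2 q6 0.99 t 6.7 F [-0.8 -1.4 -0.5] tilt [-1.  0.  0.]
rel axis: radial mm 23.5 trail mm 13.7 z 0.1025
scene 33 hdg 115.9 r 31.6
```

```bash
python3 -m creep '{"delta_pos":[[0,0,0.3],[0,0,0.7],[-1,0,0.8],[-3,0,0.8],[-5,0,0.8],[-7,0,0.8],[-7,1,0],[-7,3,-1.5],[-7,4.8,-3.3],[-7,4.8,-3.3]],"dr":[[0,0,0],[0,0,0],[0,0,0],[0,0,0],[0,0,0],[0,0,0],[-0.14,0,0],[-0.28,0,0],[-0.42,0,0],[-0.56,0,0]]}'
python3 -m creep '{"delta_pos":[[0,0,0],[0,0,0],[0,0,0],[0,0,0],[0,0,0],[0,0,0],[0,0,0],[0,0,0],[0,0,0],[0,0,0]],"dr":[[-0.14,0,0],[-0.28,0,0],[-0.42,0,0],[-0.56,0,0],[-0.7,0,0],[-0.84,0,0],[-0.98,0,0],[-1.12,0,0],[-1.26,0,0],[-1.4,0,0]]}'
python3 -m creep '{"delta_pos":[[0,0,0],[0,0,0],[0,0,0],[0,0,0],[0,0,0],[0,0,0],[0,0,0],[0,0,0],[0,0,0],[0,0,0]],"dr":[[-0.14,0,0],[-0.28,0,0],[-0.42,0,0],[-0.56,0,0],[-0.7,0,0],[-0.84,0,0],[-0.98,0,0],[-1.12,0,0],[-1.2,0,0],[-1.2,0,0]]}'
python3 go.py -57 .024 .019 .100; python3 red.py;python3 -c "
import cv2;cv2.imwrite('pics/v4.png',cv2.hconcat([cv2.imread('pics/top_l.png'),cv2.imread('pics/scene_l.png')]))"
```

```text
clock: 7.8
position: [0.5604, 0.0558, 0.1733]
ee_rot: [0.388, 0.593, 0.386, -0.59]
contact_force: [-0.1, 0.2, 0.2]
width: -0.0001
clock: 8.8
position: [0.5567, 0.0567, 0.1732]
ee_rot: [0.678, 0.203, 0.677, -0.203]
contact_force: [-0.6, -1.1, 0.1]
width: 0.0004
clock: 9.8
position: [0.5567, 0.0567, 0.1731]
ee_rot: [0.675, -0.213, 0.674, 0.213]
contact_force: [0.5, -0.9, 0.5]
width: -0.0002
d cm [ 7.31  0.05 -0.06] rx 0.036 tool -y hdg -54.9 q6 -2.21 t 9.8 F [ 0.5 -0.9  0.5] tilt [-1.    -0.001  0.001]
rel axis: radial mm 25.1 trail mm 18.7 z 0.1731
top 9 hdg 124.2 r 29.7
scene 30 hdg 114.1 r 31.8
```

View pics/v4.png

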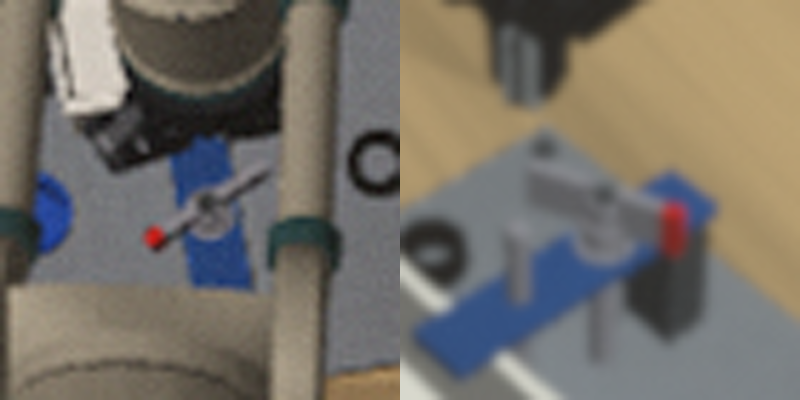

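The red tip is at (155,238) and the white tip at (265,170), so the nut did turn by about 180°. Now going down behind the plain wing and pushing it.

```bash
python3 -m creep '{"delta_pos":[[1,0,0],[2.2,0,0],[3.4,0,0],[4.6,0,0],[5.8,0,0],[6.6,0,0],[7.2,0,0],[7.2,0,0],[7.2,0,-0.2],[7.2,0,-0.4]],"dr":[[0.03,0,0],[0.03,0,0],[0.03,0,0],[0.03,0,0],[0.03,0,0],[0.03,0,0],[0.03,0,0],[0.03,0,0],[0.03,0,0],[0.03,0,0]]}'
python3 -m creep '{"delta_pos":[[0,-0.16,-0.3],[0,-0.28,-0.61],[0,-0.36,-0.94],[0,-0.4,-1.27],[0,-0.4,-1.61],[0,-0.36,-1.94],[0,-0.28,-2.27],[0,-0.16,-2.58],[0,-0.01,-2.88],[0,0.18,-3.16]],"dr":[[0.12,0,0],[0.24,0,0],[0.36,0,0],[0.48,0,0],[0.6,0,0],[0.72,0,0],[0.84,0,0],[0.96,0,0],[1.08,0,0],[1.2,0,0]]}'
python3 go.py -126 .024 .0145 .100;python3 red.py
```

```text
clock: 10.9
position: [0.5537, 0.0544, 0.1008]
ee_rot: [0.678, -0.203, 0.677, 0.203]
contact_force: [-0.2, 0.4, -0.3]
width: -0.0001
clock: 11.9
position: [0.5268, 0.038, 0.1009]
ee_rot: [0.674, 0.216, 0.672, -0.217]
contact_force: [1.1, -1.6, -0.6]
width: -0.0001
d cm [ 0.09 -0.08 -0.21] rx 0.006 tool -y hdg -125.7 q6 -1.01 t 11.9 F [ 1.1 -1.6 -0.6] tilt [-1.     0.001  0.003]
rel axis: radial mm 23.3 trail mm 16.5 z 0.1009
top 10 hdg 55.8 r 31.0
scene 19 hdg 54.2 r 32.7
```

Red is now at about 55°, and home is about 10.6°. Pushing 0.6 rad more, then creeping to the stop.

```bash
python3 -m creep '{"delta_pos":[[0,-0.16,-0.3],[0,-0.28,-0.61],[0,-0.36,-0.94],[0,-0.4,-1.27],[0,-0.4,-1.61],[0,-0.4,-1.61]],"dr":[[0.12,0,0],[0.24,0,0],[0.36,0,0],[0.48,0,0],[0.6,0,0],[0.6,0,0]]}'
python3 go.py -160 .024 .0145 .100;python3 red.py
python3 - <<'E'
import numpy as np
c=np.array([-2.35,1.45])
for k in range(1,11):
    a=.03*k;R=np.array([[np.cos(a),-np.sin(a)],[np.sin(a),np.cos(a)]]);print(round(a,2),(R@c-c).round(2))
E
```

```text
clock: 12.6
position: [0.5107, 0.0447, 0.1007]
ee_rot: [0.581, 0.404, 0.58, -0.404]
contact_force: [-0.7, 0.3, -0.9]
width: -0.0001
d cm [ 0.07 -0.12 -0.04] rx 0.007 tool -y hdg -159.6 q6 -0.4 t 12.6 F [-0.7  0.3 -0.9] tilt [-1.     0.001  0.   ]
rel axis: radial mm 22.9 trail mm 14.8 z 0.1007
scene 27 hdg 24.0 r 33.5
0.03 [-0.04 -0.07]
0.06 [-0.08 -0.14]
0.09 [-0.12 -0.22]
0.12 [-0.16 -0.29]
0.15 [-0.19 -0.37]
0.18 [-0.22 -0.44]
0.21 [-0.25 -0.52]
0.24 [-0.28 -0.6 ]
0.27 [-0.3  -0.68]
0.3 [-0.32 -0.76]
```

```bash
python3 -m creep '{"delta_pos":[[0,-0.04,-0.07],[0,-0.08,-0.14],[0,-0.12,-0.22],[0,-0.16,-0.29],[0,-0.16,-0.29]],"dr":[[0.03,0,0],[0.06,0,0],[0.09,0,0],[0.12,0,0],[0.12,0,0]]}'
python3 -m creep '{"delta_pos":[[0,0,-0.05],[0,0,-0.1],[0,0,-0.1]],"dr":[[0,0,0],[0,0,0],[0,0,0]]}'
python3 go.py -169 .024 .0145 .100;python3 red.py
```

```text
clock: 13.2
position: [0.5084, 0.0467, 0.1005]
ee_rot: [0.556, 0.438, 0.555, -0.438]
contact_force: [1.4, -1.2, -0.1]
width: 0.0004
clock: 13.5
position: [0.508, 0.0477, 0.1004]
ee_rot: [0.555, 0.438, 0.555, -0.438]
contact_force: [0.2, -2.2, 0.6]
width: -0.0002
d cm [ 0.04 -0.18 -0.04] rx 0.042 tool -y hdg -166.6 q6 -0.28 t 13.5 F [ 0.2 -2.2  0.6] tilt [-1.  0.  0.]
rel axis: radial mm 22.8 trail mm 13.9 z 0.1004
scene 24 hdg 14.0 r 32.7
```

Not at the stop yet, since the force is only about 2 N. Creeping on.

```bash
python3 -m creep '{"delta_pos":[[0,0,-0.05],[0,0,-0.1],[0,0,-0.1]],"dr":[[0.02,0,0],[0.04,0,0],[0.04,0,0]]}'
python3 -m creep '{"delta_pos":[[0,0,-0.05],[0,0,-0.1],[0,0,-0.1]],"dr":[[0,0,0],[0,0,0],[0,0,0]]}'
python3 go.py -169 .024 .0145 .100;python3 red.py
```

```text
clock: 13.9
position: [0.5076, 0.0479, 0.1004]
ee_rot: [0.546, 0.449, 0.545, -0.45]
contact_force: [-1.1, -4.9, 2.0]
width: 0.0001
clock: 14.2
position: [0.5076, 0.048, 0.1005]
ee_rot: [0.547, 0.448, 0.545, -0.45]
contact_force: [-0.8, -7.5, 2.2]
width: 0.0002
d cm [ 0.05 -0.14  0.01] rx 0.002 tool -y hdg -168.9 q6 -0.23 t 14.2 F [-0.8 -7.5  2.2] tilt [-1.    -0.     0.004]
rel axis: radial mm 22.6 trail mm 14.4 z 0.1005
scene 26 hdg 14.0 r 33.1
```

The tool no longer advances and the force has risen to 7.5 N, so the stop is reached. Backing off, lifting clear and taking a look.

```bash
python3 -m creep '{"delta_pos":[[0,0,0.4],[0,0,0.9],[-1,0,1],[-3,0,1],[-6,0,1],[-9,0,1],[-12,0,1],[-15,0,1],[-17,0,1],[-17,0,1]],"dr":[[0,0,0],[0,0,0],[0,0,0],[0,0,0],[0,0,0],[0,0,0],[0,0,0],[0,0,0],[0,0,0],[0,0,0]]}'
python3 -m creep '{"delta_pos":[[0,2,2],[0,4,4],[0,6,6],[0,8,8],[0,11,11],[0,14,14],[0,17,17],[0,20,20],[0,22,22],[0,22,22]],"dr":[[0,0,0],[0,0,0],[0,0,0],[0,0,0],[0,0,0],[0,0,0],[0,0,0],[0,0,0],[0,0,0],[0,0,0]]}'
python3 go.py -169 .024 .0145 .100;python3 red.py;python3 - <<'E'
from h import *
import cv2
cv2.imwrite('pics/v5.png',cv2.hconcat([cv2.imread('pics/top_l.png'),cv2.imread('pics/scene_l.png')]))
E
```

```text
clock: 15.3
position: [0.5111, 0.0403, 0.274]
ee_rot: [0.548, 0.451, 0.544, -0.448]
contact_force: [-0.5, -0.5, 0.3]
width: 0.0001
clock: 16.3
position: [0.7695, -0.1363, 0.2659]
ee_rot: [0.544, 0.45, 0.546, -0.451]
contact_force: [-1.0, 0.7, 0.0]
width: 0.0004
d cm [ 16.67 -22.32 -23.04] rx -0.001 tool -y hdg -169.1 q6 -0.45 t 16.3 F [-1.   0.7  0. ] tilt [-1.    -0.003 -0.001]
rel axis: radial mm -199.7 trail mm 245.1 z 0.2659
top 9 hdg 10.4 r 31.3
scene 24 hdg 14.0 r 32.7
```

View pics/v5.png

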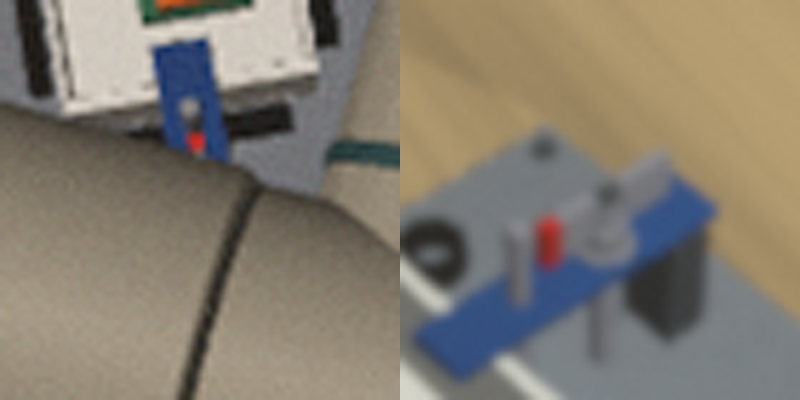

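The red tip at (197,142) points along the strap straight at the pin at (190,108). It heads 10.4° against a strap yaw of about 10.6°, and the hand is clear.

```bash
python3 -c "
from rig import manip
print(manip.get_state()['qd'].round(3));print(manip.sign_off())"
```

```text
[ 0.015 -0.041  0.02   0.003  0.005 -0.   ]
the job is handed in; nothing more can be done
None
```

I turned the wing nut clockwise to its stop and handed the job in at about 16 s. It took two sweeps with the shut fingers: about 180° pushing the red-tipped wing, then about 113° pushing the plain wing, always on the side away from the pin.

**Stop reached:** at the end the wing stopped giving. The force rose from about 2 N to 7.5 N while the tool no longer moved forward.

**Wing direction:** the last top view has the red wing at 10.4°, against a measured strap direction of about 10.6°. The scene view read 14.0°, which disagrees by about 3.5°. It sees the tip from the side and also read up to about 10° off the tool's own heading earlier on, so I trusted the top view.

**Other things on the bench:** the contact force read under 3 N in every other reading taken. The housing, cup and ring nut look unmoved in the crops that showed them. I did not measure the positions of the other loose things afterwards.

**Hand:** it ended about 0.27 m above the bench, away from the jig and touching nothing.

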